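# Lock the back gauge with its quick-release pin

### The arm

A 6-joint arm with a two-finger parallel gripper is mounted at the origin on a cart in front of the work surface, level with it; the furniture and walls round the work are solid. World frame = base frame: x ahead of the robot, y to its left, z up, the work surface at z = 0. Lengths are in mm, angles in degrees, forces in N, time in s.
With the tool pointing down it reaches from about 250 to 775 mm from the base axis. Payload 8.9 kg.
Tool frame: the origin (TCP) lies at the very end of the fingers, on their centre line; the grasp point (between the pads) lies 19 mm behind it (bot.hold_point_z is the distance from the TCP to the grasp point, in mm); z points along the fingers, y is the line along which they close (so a half turn about z gives the same grasp; the last joint's range is limited). The gripper opens to 85 mm and grips with 20 to 120 N. Pads are 22 mm wide; open, the fingers measure 114 mm over their backs; the gripper's body (76 mm by 85 mm) begins 54 mm behind the grasp point. The pads swing forward as they close: fully open they stand 13 mm farther back than shut.
Start: joints at [-84.242, 16.656, -8.789, 64.555, 0, 82.019], TCP at [124.694, -509.976, 231.305] pointing down, gripper open.
Joint ranges: [-144.48, 144.48], [-52.06, 99.96], [-74.48, 78.29], [-112.23, 115.85], [-86.99, 84.42], [-180, 180]. Speed limits (degrees/s): [127.2, 127.2, 159.86, 180, 180, 180].

### API

Orientations are given as a 3x3 rotation matrix whose columns are the frame's x, y, z axes.
In Python, from bench import bot, vision gives the robot as it stands.
- The arm moves only by the shell command python3 -m handwheel 'ROWS'. ROWS is a JSON object of lists of equal length, an entry for each row: "claw": the closure, from -1 (fully open) to 1 (shut); "translation": the shift along the tool's x, y, z in m, a list of three; "dr": the turn, a rotation vector about the tool's x, y, z in degrees, a list of three. In form: {"claw": [claw, ...], "translation": [[tx, ty, tz], ...], "dr": [[ax, ay, az], ...]}. A call has 1 to 20 rows; each row shifts and turns the commanded pose from where the row before left it, along the tool's axes as they then stand; what a row does not reach is not made up. A row lasts 1/12 s, in which the tool goes at most 41.7 mm and 7.16 degrees, less where a joint would pass 70% of its speed; a pose out of reach is approached as far as the arm can. A call with a gripper value outside its range is refused whole. The fingers move at their own pace and stop on an object; the grip force is fixed at half the most. Time passes only in rows, so rows that do not move let the fingers close. It gives the time, the measured TCP pose, the force, the opening and the grip force at its end, in the units of the state.
- bot.observe(): the state, without advancing time (a new reading comes with each control period).
- vision.capture(name): name is "side" or "top" or "wrist"; returns a dict with "color" (400x640x3 uint8, red, green, blue), "mtx" (3x3 intrinsics, pixels), "k1" (the pictures are not rectified: a ray, as slopes to the right and down, at radius r is drawn at 1 + k1 r^2 times it, then the intrinsics apply), "R" (3x3) and "t" (3): a world point X has camera coordinates R X + t; the wrist camera has in their place "tool_from_camera" (4x4, takes a point from camera to tool coordinates, whose origin is the TCP and whose axes are the flange's). Camera axes: x right, y down, z forward; pixel columns grow to the right and rows downward; lengths in mm; the calibration is good to about 2 mm. A picture is of the moment at which its call begins: read the wrist's pose just before it. There is no depth.
- bot.finish_job(): hands the job in; it is judged then, once.
The state is a dict: "t": time; "joint_positions": joint angles; "dq": joint speeds; "effort": joint torques, N m; "position": TCP position; "ee_rot": TCP orientation; "ft_force": force on the tool from outside, world axes, zero at the start; "torque": the same for the moment, N m; "opening": finger opening in mm; "grip_force": force on a finger pad.
Only numpy, scipy, OpenCV 4.12 (cv2) and the standard library are available. Lean on these libraries where they do the work, as an engineer would, in place of code of your own. Each camera call takes 0.05 s, during which the arm holds its last target. There are 200 camera calls.

### The job

The blue slide of the guillotine's back gauge has been run to its new setting, so that its hole stands over the rail's hole again. Pull the red-handled quick-release pin out of its parking block and push it down through the hole in the blue slide until it clicks fully home, flange flat on the slide; then let go. Leave the black-handled pin in its block.

Things in the scene. Friction and masses are not known exactly. Their poses are not given: they have to be found in the camera images.
- red_pin: Pin with a red upright round handle, in a grey block. Origin: centre of the flange's underside, z up (starts 42 mm over the table, flange on the block). Flange 42 mm wide, z 0 to 5 mm; handle 25 mm wide, z 5 to 45, 2.5 mm button on top; shank 14 mm wide, z 0 to -38, the last 8 mm tapered to a 7 mm tip; detent groove at -17. 70 g. Spring balls hold it: about 12 N straight up frees it.
- black_pin: A pin of the same shape with a black handle, standing in a like grey parking block; its origin and axes are as the red pin's. It must stay there.
- gauge_hole (a point): Centre of the hole's mouth in the top (42 mm over the table) of the fixed blue slide, 64 x 66 mm, in mid-length of a dark rail with a bare hole near each end and a fence no higher than the slide. z up. Brass-rimmed 35 mm funnel, 12 mm deep, then a 16.5 mm bore down to the table. Spring balls 17 mm down resist the shank: push with about 12 N till the flange lies flat; it does not fall in.
Not all that is in view belongs to the job. Leave any purple look-alike of the red_pin alone.

How it is judged (in metres and radians):
On the way:
1. the red pin has been pulled clear of its parking block, flange at least 85 mm above the table (height (world z) of red_pin above 0.085 m), for 0.1 s.
At the end, for the whole second after the job is handed in: The red pin stands released and at rest in the hole of the blue slide: its axis within 10 mm of the hole's, its flange at most 4 mm above the slide's top, tilted less than 10 degrees (horizontal distance between red_pin and gauge_hole below 0.01 m and z of red_pin in the frame of gauge_hole below 0.004 m and angle between red_pin's own z axis and vertical below 0.17 rad and linear speed of red_pin below 0.02 m/s); the robot touches nothing.
It fails at once if the black pin is disturbed (moved more than 15 mm) (distance of black_pin from where it was at the start of the episode above 0.015 m).
It also fails if it takes over 38 s, if anything falls off the work surface, if the arm or the gripper's body presses on something with over 40 N, if the wrist force passes 120 N, or if a joint passes its speed limit or range.

## Working session

There is one attempt and no reset: what is moved stays moved. The work goes in short steps, Python scripts to look and compute and a shell command to move; the robot and the scene stay as the last step left them, time stands still between calls to the robot, and variables do not carry over. Pictures are saved under pics/ and viewed, at most 10 in all, crops included, and the job is handed in when it is done.

```bash
mkdir -p pics; cat > h.py <<'E'
import numpy as np, cv2
from bench import bot, vision
def ray(c,u,v,st=None):
    p=cv2.undistortPoints(np.array([[[u,v]]],float),np.array(c["mtx"],float),np.array([c["k1"],0,0,0,0],float)) if 0 else None
    K=np.array(c["mtx"],float); d=np.array([(u-K[0,2])/K[0,0],(v-K[1,2])/K[1,1]]); s=d.copy()
    for _ in range(30): s=d/(1+c["k1"]*(s@s))
    r=np.array([s[0],s[1],1.])
    if "R" in c:
        R=np.array(c["R"]);t=np.array(c["t"]); return -R.T@t, R.T@r
    T=np.array(c["tool_from_camera"]); Rw=np.array(st["ee_rot"]); p=np.array(st["position"])
    return p+Rw@T[:3,3], Rw@T[:3,:3]@r
def plane(c,u,v,z,st=None):
    o,d=ray(c,u,v,st); return o+d*(z-o[2])/d[2]
E
python3 - <<'E'
from h import *
s=bot.observe(); print(s)
for n in("top","side"):
    c=vision.capture(n); cv2.imwrite(f"pics/{n}0.png",c["color"][:,:,::-1]); np.save(n+"0.npy",c,allow_pickle=True)
    print(n,c["R"],c["t"],c["mtx"],c["k1"])
E
```

```text
{'t': 0.0, 'joint_positions': array([-8.42417914e+01,  1.66880551e+01, -8.82996010e+00,  6.45552846e+01,
        1.20949029e-03,  8.20199879e+01]), 'dq': array([ 0.04363347,  0.10929811, -0.05991131, -0.01468287,  0.06502542,
       -0.02903197]), 'effort': array([ 2.15653818e-03, -5.37147796e+01,  3.31361282e+01,  1.59880542e-02,
       -4.57901467e-05,  8.73731040e-06]), 'position': array([ 124.65860216, -509.54295956,  230.74745088]), 'ee_rot': array([[ 9.71390928e-01,  2.37486111e-01, -1.07352169e-04],
       [ 2.37486053e-01, -9.71390112e-01,  1.27498554e-03],
       [ 1.98510524e-04, -1.26400403e-03, -9.99999181e-01]]), 'ft_force': array([-0.79342285,  0.01550648, -1.27747012]), 'torque': array([ 0.0155835 ,  0.01267522, -0.00452387]), 'grip_force': 0.0, 'opening': 85.42307110526764}
top [[ 2.26689601e-02 -9.99742837e-01  6.14313902e-04]
 [-9.97973255e-01 -2.26653726e-02 -5.94614359e-02]
 [ 5.94600683e-02  7.34860074e-04 -9.98230414e-01]] [-52.63272658 481.68374166 981.86138771] [[468.91048626   0.         321.34389488]
 [  0.         468.91048626 201.62893976]
 [  0.           0.           1.        ]] 0.009800861226001994
side [[-0.9864221  -0.16297169  0.02028977]
 [-0.07264129  0.32216397 -0.9438928 ]
 [ 0.14729118 -0.93255059 -0.32962814]] [485.68987355 149.69708405 897.09612372] [[519.11305124   0.         323.50369264]
 [  0.         519.11305124 204.84241113]
 [  0.           0.           1.        ]] 0.04658141415523279
```

View pics/top0.png

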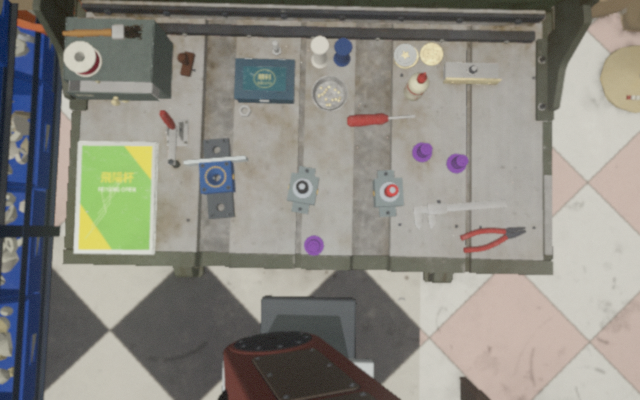

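View pics/side0.png

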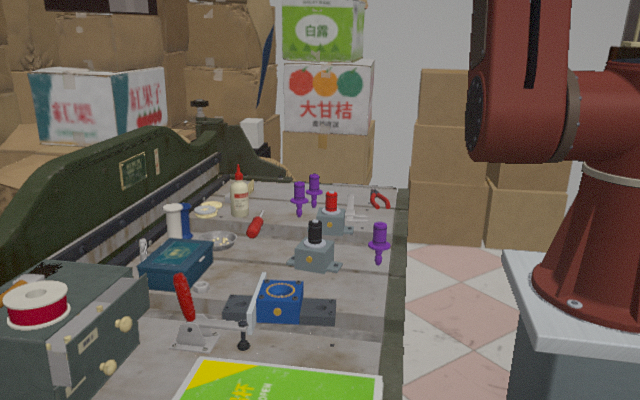

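The top view shows the red pin at about (391,190), the black pin at (303,187) and the slide's brass rim at (214,177). Purple look-alikes are at (422,152), (457,163) and (314,245). The side view agrees: red handle (331,201), black (315,232), rim (280,291).

```bash
python3 - <<'E'
from h import *
C={n:np.load(n+"0.npy",allow_pickle=True).item() for n in("top","side")}
def blob(n,box,lo,hi,lo2=None,hi2=None):
    x0,y0,x1,y1=box; h=cv2.cvtColor(C[n]["color"],cv2.COLOR_RGB2HSV)[y0:y1,x0:x1]
    m=cv2.inRange(h,lo,hi)
    if lo2: m|=cv2.inRange(h,lo2,hi2)
    k,l,st,ce=cv2.connectedComponentsWithStats(m); i=1+np.argmax(st[1:,4])
    return ce[i]+[x0,y0], st[i], 
R=((0,110,60),(8,255,255),(170,110,60),(180,255,255))
ct,s1=blob("top",(375,172,408,206),*R); cs,s2=blob("side",(318,185,345,215),*R)
print("red",ct,s1,cs,s2)
for z in(70,87): print(z,plane(C["top"],*ct,z))
def tri(a,b):
    o1,d1=a;o2,d2=b; A=np.c_[d1,-d2]; k=np.linalg.lstsq(A,o2-o1,rcond=None)[0]
    p,q=o1+d1*k[0],o2+d2*k[1]; return (p+q)/2,np.linalg.norm(p-q)
print(tri(ray(C["top"],*ct),ray(C["side"],*cs)))
B=((12,60,60),(32,255,255))
for n,b in(("top",(203,164,232,190)),("side",(262,281,300,301))):
    x0,y0,x1,y1=b; m=cv2.inRange(cv2.cvtColor(C[n]["color"],cv2.COLOR_RGB2HSV)[y0:y1,x0:x1],*B)
    e=cv2.fitEllipse(cv2.convexHull(cv2.findNonZero(m))); u=np.array(e[0])+[x0,y0]
    print(n,m.sum()/255,u,e,plane(C[n],*u,42))
bt,_=blob("top",(290,172,318,200),(0,0,0),(180,255,60)); print("black",bt,_,plane(C["top"],*bt,75))
im=C["top"]["color"][130:260,180:480,::-1]; cv2.imwrite("pics/topc.png",cv2.resize(im,None,fx=2.6,fy=2.6))
E
```

```text
red [390.47368421 190.55263158] [10 13 13 12 76] [331.00502513 201.35175879] [  8   7  11  20 199]
70 [ 504.86831    -180.01773759   70.        ]
87 [ 503.39521651 -177.5261389    87.        ]
(array([ 506.19264074, -180.51549677,   65.89149463]), np.float64(1.9431582131679057))Traceback (most recent call last):
  File "<stdin>", line 20, in <module>
cv2.error: OpenCV(4.12.0) /io/opencv/modules/imgproc/src/convhull.cpp:143: error: (-215:Assertion failed) total >= 0 && (depth == CV_32F || depth == CV_32S) in function 'convexHull'
```

```bash
python3 - <<'E'
from h import *
C={n:np.load(n+"0.npy",allow_pickle=True).item() for n in("top","side")}
print("hole",plane(C["top"],214,177,42),plane(C["side"],280.5,291,42)); print("black",plane(C["top"],303,187,75))
E
python3 -m handwheel '{"claw":[-1,-1,-1,-1,-1,-1,-1,-1,-1,-1,-1,-1,-1,-1,-1,-1,-1,-1],"translation":[[0.0245,-0.0126,0],[0.0245,-0.0126,0],[0.0245,-0.0126,0],[0.0245,-0.0126,0],[0.0245,-0.0126,0],[0.0245,-0.0126,0],[0.0245,-0.0126,0],[0.0245,-0.0126,0],[0.0245,-0.0126,0],[0.0245,-0.0126,0],[0.0245,-0.0126,0],[0.0245,-0.0126,0],[0.0245,-0.0126,0],[0.0245,-0.0126,0],[0.0245,-0.0126,0],[0.0245,-0.0126,0],[0.0245,-0.0126,0],[0.0245,-0.0126,0]],"dr":[[0,0,0],[0,0,0],[0,0,0],[0,0,0],[0,0,0],[0,0,0],[0,0,0],[0,0,0],[0,0,0],[0,0,0],[0,0,0],[0,0,0],[0,0,0],[0,0,0],[0,0,0],[0,0,0],[0,0,0],[0,0,0]]}'
python3 -m handwheel '{"claw":[-1,-1,-1,-1,-1,-1,-1,-1,-1,-1,-1,-1,-1],"translation":[[0,0,0],[0,0,0],[0,0,0],[0,0,0],[0,0,0],[0,0,0],[0,0,0],[0,0,0],[0,0,0],[0,0,0],[0,0,0],[0,0,0],[0,0,0]],"dr":[[0,0,-7],[0,0,-7],[0,0,-7],[0,0,-7],[0,0,-7],[0,0,-7],[0,0,-7],[0,0,-7],[0,0,-7],[0,0,-7],[0,0,-6.2],[0,0,0],[0,0,0]]}'
python3 - <<'E'
from h import *
s=bot.observe(); c=vision.capture("wrist"); print(s["joint_positions"],s["position"],s["ee_rot"],c["tool_from_camera"])
cv2.imwrite("pics/w1.png",c["color"][:,:,::-1]); np.save("w1.npy",dict(c=c,s=s),allow_pickle=True)
E
```

```text
hole [527.13232162 181.64692563  42.        ] [529.0746899 183.8758064  42.       ]
black [507.58998605  -4.41974266  75.        ]
t: 1.6
position: [500.0, -183.7, 231.0]
ee_rot: [[0.971, 0.238, -0.0], [0.238, -0.971, 0.0], [-0.0, -0.0, -1.0]]
ft_force: [-0.6, -1.5, 0.5]
opening: 85.5
grip_force: 0.0
t: 2.68
position: [499.0, -184.8, 231.1]
ee_rot: [[0.004, 1.0, -0.001], [1.0, -0.004, 0.0], [0.0, -0.001, -1.0]]
ft_force: [-0.3, 0.4, 0.5]
opening: 85.2
grip_force: 0.0
[-2.81960755e+01  1.74720791e+01 -7.68509098e+00  6.48765871e+01
  1.73296583e-03  6.20608077e+01] [ 499.04587546 -184.81557402  231.05371385] [[ 4.48352786e-03  9.99989821e-01 -5.04969018e-04]
 [ 9.99989903e-01 -4.48337419e-03  3.05035795e-04]
 [ 3.02768726e-04 -5.06331556e-04 -9.99999826e-01]] [[ 2.60591867e-04 -9.60391763e-01 -2.78653178e-01  7.09442262e+01]
 [ 9.99999832e-01  1.05814949e-04  5.70487009e-04 -1.36557116e-01]
 [-5.18405353e-04 -2.78653280e-01  9.60391629e-01 -1.41732602e+02]
 [ 0.00000000e+00  0.00000000e+00  0.00000000e+00  1.00000000e+00]]
```

View pics/w1.png

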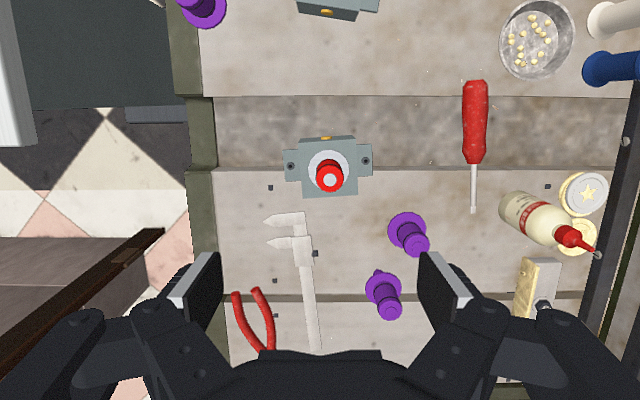

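The wrist view shows the red pin with its button at about (329,180) and its white flange around (328,171). The nearest purple pin is at (408,233).

```bash
python3 - <<'E'
from h import *
d=np.load("w1.npy",allow_pickle=True).item(); c,s=d["c"],d["s"]
h=cv2.cvtColor(c["color"],cv2.COLOR_RGB2HSV); x0,y0,x1,y1=300,140,360,205; h=h[y0:y1,x0:x1]
m=cv2.inRange(h,(0,120,60),(8,255,255))|cv2.inRange(h,(170,120,60),(180,255,255))
cs,_=cv2.findContours(m,cv2.RETR_EXTERNAL,cv2.CHAIN_APPROX_NONE); k=max(cs,key=cv2.contourArea)
hl=cv2.boundingRect(k); print(hl)
# button: grey hole inside the red contour
f=np.zeros_like(m); cv2.drawContours(f,[k],-1,255,-1); b=f&~m
n,l,st,ce=cv2.connectedComponentsWithStats(b); i=1+np.argmax(st[1:,4]); u=ce[i]+[x0,y0]; print(u,st[i],plane(c,*u,89.5,s))
# handle body rim: lower part -> circle at z=87
p=k[:,0,:]; p=p[p[:,1]>hl[1]+hl[3]*0.5]; e=cv2.fitEllipse(p); u2=np.array(e[0])+[x0,y0]; print(e,plane(c,*u2,87,s))
w=cv2.inRange(h,(0,0,175),(180,30,255)); n,l,st,ce=cv2.connectedComponentsWithStats(w); j=1+np.argmax(st[1:,4])
q=cv2.convexHull(np.argwhere(l==j)[:,::-1].astype(np.int32)); e=cv2.fitEllipse(q); print(st[j],e,plane(c,*(np.array(e[0])+[x0,y0]),47,s))
E
```

```text
(16, 19, 28, 33)
[329.4965035  179.34265734] [ 23  33  14  14 143] [ 507.62477392 -179.70553715   89.5       ]
((29.45612335205078, 37.271968841552734), (26.918062210083008, 28.14131736755371), 9.3386869430542) [ 507.65534295 -178.41292336   87.        ]
[  8  10  41  36 565] ((28.114084243774414, 29.399057388305664), (39.9019775390625, 40.99473190307617), 91.48826599121094) [ 507.45335799 -179.38321371   47.        ]
```

```bash
python3 -m handwheel '{"claw":[-1,-1,-1,-1,-1,-1,-1,-1,-1,-1,-1,-1,-1,-1,-1],"translation":[[0.0056,0.0085,0],[0,0,0.018],[0,0,0.018],[0,0,0.018],[0,0,0.018],[0,0,0.018],[0,0,0.018],[0,0,0.018],[0,0,0.018],[0,0,0.012],[0,0,0.01],[0,0,0.008],[0,0,0.006],[0,0,0],[0,0,0]],"dr":[[0,0,0],[0,0,0],[0,0,0],[0,0,0],[0,0,0],[0,0,0],[0,0,0],[0,0,0],[0,0,0],[0,0,0],[0,0,0],[0,0,0],[0,0,0],[0,0,0],[0,0,0]]}'
```

```text
t: 3.98
position: [507.9, -179.3, 51.4]
ee_rot: [[0.001, 1.0, 0.0], [1.0, -0.001, -0.0], [-0.0, 0.0, -1.0]]
ft_force: [1.3, -0.5, 1.3]
opening: 85.5
grip_force: 0.0
```

```bash
python3 -m handwheel '{"claw":[1,1,1,1,1,1,1,1,1,1,1,1],"translation":[[0,0,0],[0,0,0],[0,0,0],[0,0,0],[0,0,0],[0,0,0],[0,0,0],[0,0,0],[0,0,0],[0,0,0],[0,0,0],[0,0,0]],"dr":[[0,0,0],[0,0,0],[0,0,0],[0,0,0],[0,0,0],[0,0,0],[0,0,0],[0,0,0],[0,0,0],[0,0,0],[0,0,0],[0,0,0]]}'
```

```text
t: 4.98
position: [507.8, -179.4, 51.7]
ee_rot: [[0.001, 1.0, 0.0], [1.0, -0.001, -0.0], [-0.0, 0.0, -1.0]]
ft_force: [-1.7, -0.0, 6.3]
opening: 24.0
grip_force: 58.6
```

```bash
python3 -m handwheel '{"claw":[1,1,1,1,1,1,1,1,1,1,1,1,1,1],"translation":[[0,0,-0.004],[0,0,-0.006],[0,0,-0.008],[0,0,-0.01],[0,0,-0.01],[0,0,-0.012],[0,0,-0.015],[0,0,-0.015],[0,0,-0.015],[0,0,-0.015],[0,0,-0.015],[0,0,-0.015],[0,0,0],[0,0,0]],"dr":[[0,0,0],[0,0,0],[0,0,0],[0,0,0],[0,0,0],[0,0,0],[0,0,0],[0,0,0],[0,0,0],[0,0,0],[0,0,0],[0,0,0],[0,0,0],[0,0,0]]}'
python3 - <<'E'
from h import *
s=bot.observe(); c=vision.capture("wrist"); a=c["color"]
c2=vision.capture("side"); b=c2["color"][100:400,200:500]
o=np.hstack([a[:,140:560],cv2.resize(b,(400,400))[:, :380]]); cv2.imwrite("pics/l.png",o[:,:,::-1])
E
```

```text
t: 6.15
position: [508.4, -179.6, 192.6]
ee_rot: [[0.001, 1.0, 0.002], [1.0, -0.001, -0.001], [-0.001, 0.002, -1.0]]
ft_force: [-0.5, 0.3, -1.0]
opening: 23.5
grip_force: 60.7
```

View pics/l.png

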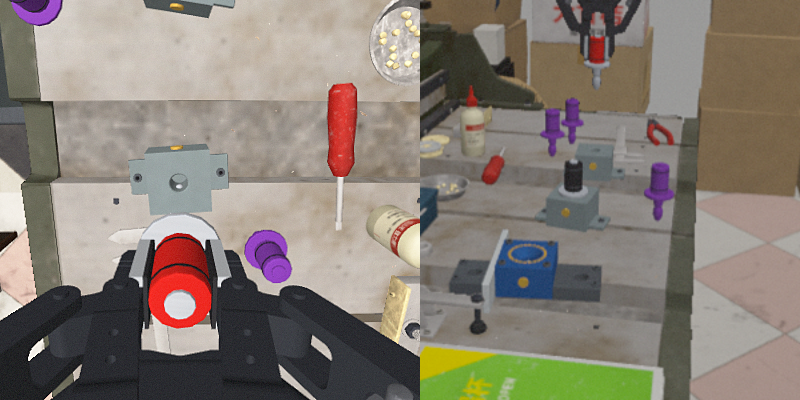

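The left half (wrist) shows the red pin held upright with its empty block behind it. The right half (side) shows it hanging straight, with the slide's rim near (527,254). Next I move towards the hole.

```bash
python3 -m handwheel '{"claw":[1,1,1,1,1,1,1,1,1,1,1,1,1,1,1,1],"translation":[[0.01,0,0],[0.02,0.002,0],[0.024,0.002,0],[0.024,0.002,0],[0.024,0.002,0],[0.024,0.002,0],[0.024,0.002,0],[0.024,0.002,0],[0.024,0.002,0],[0.024,0.002,0],[0.024,0.002,0],[0.024,0.001,0],[0.02,0,0],[0.01,0,0],[0,0,0],[0,0,0]],"dr":[[0,0,0],[0,0,0],[0,0,0],[0,0,0],[0,0,0],[0,0,0],[0,0,0],[0,0,0],[0,0,0],[0,0,0],[0,0,0],[0,0,0],[0,0,0],[0,0,0],[0,0,0],[0,0,0]]}'
python3 - <<'E'
from h import *
s=bot.observe(); c=vision.capture("wrist"); print(s["position"],s["ee_rot"],s["joint_positions"])
cv2.imwrite("pics/w2.png",c["color"][:,:,::-1]); np.save("w2.npy",dict(c=c,s=s),allow_pickle=True)
E
```

```text
t: 7.58
position: [528.5, 120.8, 190.8]
ee_rot: [[-0.0, 1.0, -0.001], [1.0, 0.0, -0.0], [-0.0, -0.001, -1.0]]
ft_force: [0.3, 0.6, -0.5]
opening: 23.6
grip_force: 60.7
[528.52107023 120.79285393 190.8398329 ] [[-9.35503827e-05  9.99999568e-01 -9.24848124e-04]
 [ 9.99999901e-01  9.31486251e-05 -4.34437380e-04]
 [-4.34351044e-04 -9.24888674e-04 -9.99999478e-01]] [ 5.15816799e+00  2.00241872e+01 -1.02443809e+01  5.97864451e+01
 -2.00265455e-02  9.51528291e+01]
```

View pics/w2.png

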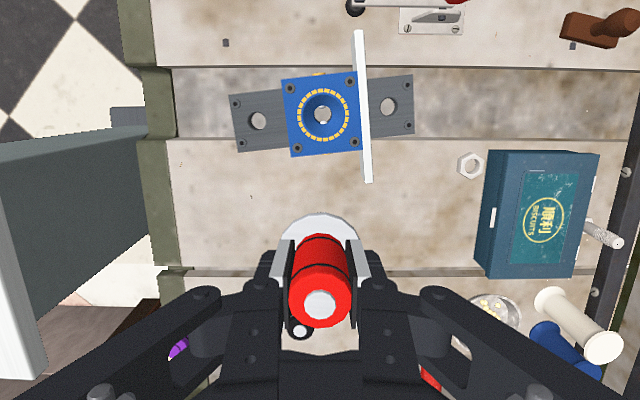

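The wrist view shows the brass rim centred near (323,115). The held pin's button is near (320,305) and its flange is in front, around (320,240).

```bash
cat > m.py <<'E'
from h import *
import sys
d=np.load(sys.argv[1],allow_pickle=True).item(); c,s=d["c"],d["s"]
x0,y0,x1,y1=map(int,sys.argv[2:6])
H=cv2.cvtColor(c["color"],cv2.COLOR_RGB2HSV); m=cv2.inRange(H[y0:y1,x0:x1],(18,90,110),(35,255,255))
p=cv2.convexHull(cv2.findNonZero(m)); e=cv2.fitEllipse(p); u=np.array(e[0])+[x0,y0]; hole=plane(c,*u,42,s)
print("rim",u,e[1],hole, "diam",np.linalg.norm(plane(c,u[0]-e[1][0]/2,u[1],42,s)-plane(c,u[0]+e[1][0]/2,u[1],42,s)))
h=H[230:340,280:360]; r=cv2.inRange(h,(0,120,60),(8,255,255))|cv2.inRange(h,(170,120,60),(180,255,255))
cs,_=cv2.findContours(r,cv2.RETR_EXTERNAL,cv2.CHAIN_APPROX_NONE); k=max(cs,key=cv2.contourArea)
f=np.zeros_like(r); cv2.drawContours(f,[k],-1,255,-1)
n,l,st,ce=cv2.connectedComponentsWithStats(f&~r); i=1+np.argmax(st[1:,4]); ub=ce[i]+[280,230]
o,dr=ray(c,*ub,s); p=np.array(s["position"])
for z in (38,): print("button",ub,st[i],"rel to TCP at z+38:",plane(c,*ub,p[2]+z,s)-p)
print("move world",hole-p)
E
python3 m.py w2.npy 292 80 356 150
```

```text
rim [322.5167675  114.46127319] (51.05097961425781, 52.21088790893555) [530.81617331 180.90498371  42.        ] diam 43.5450142592522
button [319.49267643 304.13315579] [ 24  59  32  31 751] rel to TCP at z+38: [-0.09596782  0.69072161 38.        ]
move world [   2.29510308   60.11212977 -148.8398329 ]
```

```bash
python3 -m handwheel '{"claw":[1,1,1,1,1,1,1,1,1,1,1,1,1],"translation":[[0.01,0.0005,0],[0.015,0.0005,0],[0.015,0.0005,0],[0.012,0.0005,0],[0.008,0,0],[0,0,0.015],[0,0,0.02],[0,0,0.02],[0,0,0.015],[0,0,0.01],[0,0,0.006],[0,0,0],[0,0,0]],"dr":[[0,0,0],[0,0,0],[0,0,0],[0,0,0],[0,0,0],[0,0,0],[0,0,0],[0,0,0],[0,0,0],[0,0,0],[0,0,0],[0,0,0],[0,0,0]]}'
python3 - <<'E'
from h import *
s=bot.observe(); a=vision.capture("side"); t=vision.capture("wrist")
o=np.hstack([cv2.resize(a["color"][220:340,220:340],(400,400)),t["color"][:,120:520]]); cv2.imwrite("pics/p.png",o[:,:,::-1])
E
```

```text
t: 8.72
position: [531.4, 180.6, 105.7]
ee_rot: [[0.001, 1.0, 0.0], [1.0, -0.001, 0.0], [0.0, 0.0, -1.0]]
ft_force: [0.3, -0.5, -0.9]
opening: 23.5
grip_force: 60.7
```

View pics/p.png

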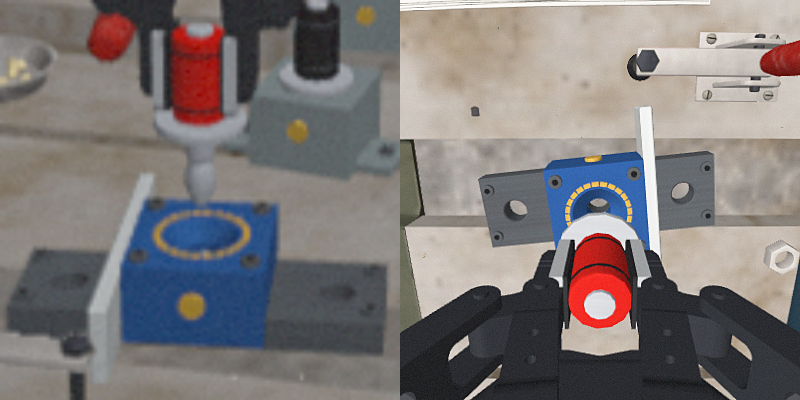

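The side half shows the tip at x≈200 directly above the rim centre at (202,233). The wrist half agrees, so I lower it.

```bash
python3 -m handwheel '{"claw":[1,1,1,1,1,1,1,1,1],"translation":[[0,0,0.005],[0,0,0.005],[0,0,0.005],[0,0,0.005],[0,0,0.005],[0,0,0.005],[0,0,0.003],[0,0,0],[0,0,0]],"dr":[[0,0,0],[0,0,0],[0,0,0],[0,0,0],[0,0,0],[0,0,0],[0,0,0],[0,0,0],[0,0,0]]}'
```

```text
t: 9.57
position: [531.0, 180.6, 72.1]
ee_rot: [[0.001, 1.0, -0.0], [1.0, -0.001, -0.0], [-0.0, -0.0, -1.0]]
ft_force: [0.2, 0.1, -1.5]
opening: 23.7
grip_force: 60.8
```

```bash
python3 -m handwheel '{"claw":[1,1,1,1,1,1,1,1,1],"translation":[[0,0,0.003],[0,0,0.003],[0,0,0.003],[0,0,0.003],[0,0,0.003],[0,0,0.003],[0,0,0.002],[0,0,0],[0,0,0]],"dr":[[0,0,0],[0,0,0],[0,0,0],[0,0,0],[0,0,0],[0,0,0],[0,0,0],[0,0,0],[0,0,0]]}'
```

```text
t: 10.32
position: [530.7, 180.9, 51.9]
ee_rot: [[0.001, 1.0, -0.001], [1.0, -0.001, 0.001], [0.001, -0.001, -1.0]]
ft_force: [0.4, 2.1, -1.5]
opening: 23.3
grip_force: 61.5
```

Almost no force yet, so I press a little further, watching for flange contact.

```bash
python3 -m handwheel '{"claw":[1,1,1,1],"translation":[[0,0,0.001],[0,0,0.001],[0,0,0],[0,0,0]],"dr":[[0,0,0],[0,0,0],[0,0,0],[0,0,0]]}'
```

```text
t: 10.65
position: [530.9, 181.0, 51.7]
ee_rot: [[0.001, 1.0, 0.0], [1.0, -0.001, 0.001], [0.001, 0.0, -1.0]]
ft_force: [-7.3, 0.0, 18.4]
opening: 23.6
grip_force: 63.6
```

```bash
python3 -m handwheel '{"claw":[1,1,1],"translation":[[0,0,0.001],[0,0,0],[0,0,0]],"dr":[[0,0,0],[0,0,0],[0,0,0]]}'
python3 -m handwheel '{"claw":[-1,-1,-1,-1,-1,-1,-1,-1,-1,-1],"translation":[[0,0,-0.001],[0,0,-0.001],[0,0,-0.001],[0,0,0],[0,0,0],[0,0,0],[0,0,0],[0,0,0],[0,0,0],[0,0,0]],"dr":[[0,0,0],[0,0,0],[0,0,0],[0,0,0],[0,0,0],[0,0,0],[0,0,0],[0,0,0],[0,0,0],[0,0,0]]}'
python3 -m handwheel '{"claw":[-1,-1,-1,-1,-1,-1,-1,-1,-1,-1,-1,-1],"translation":[[0,0,-0.005],[0,0,-0.01],[0,0,-0.015],[0,0,-0.02],[0,0,-0.02],[0,0,-0.02],[0,0,-0.02],[0,0,-0.02],[0,0,-0.01],[0,0,-0.005],[0,0,0],[0,0,0]],"dr":[[0,0,0],[0,0,0],[0,0,0],[0,0,0],[0,0,0],[0,0,0],[0,0,0],[0,0,0],[0,0,0],[0,0,0],[0,0,0],[0,0,0]]}'
python3 - <<'E'
from h import *
s=bot.observe(); a=vision.capture("side"); t=vision.capture("wrist"); np.save("w3.npy",dict(c=t,s=s),allow_pickle=True)
o=np.hstack([cv2.resize(a["color"][220:340,220:340],(400,400)),t["color"][:,120:520]]); cv2.imwrite("pics/f.png",o[:,:,::-1])
E
```

```text
t: 10.9
position: [530.9, 181.1, 51.6]
ee_rot: [[0.001, 1.0, 0.001], [1.0, -0.001, 0.001], [0.001, 0.001, -1.0]]
ft_force: [-11.0, -0.2, 30.9]
opening: 23.6
grip_force: 64.8
t: 11.73
position: [531.1, 180.6, 52.2]
ee_rot: [[0.001, 1.0, -0.0], [1.0, -0.001, -0.0], [-0.0, -0.0, -1.0]]
ft_force: [0.7, 0.2, 1.4]
opening: 85.3
grip_force: 0.0
t: 12.73
position: [530.8, 180.6, 196.8]
ee_rot: [[0.001, 1.0, -0.001], [1.0, -0.001, -0.0], [-0.0, -0.001, -1.0]]
ft_force: [-0.8, 0.2, -0.3]
opening: 85.1
grip_force: 0.0
```

View pics/f.png

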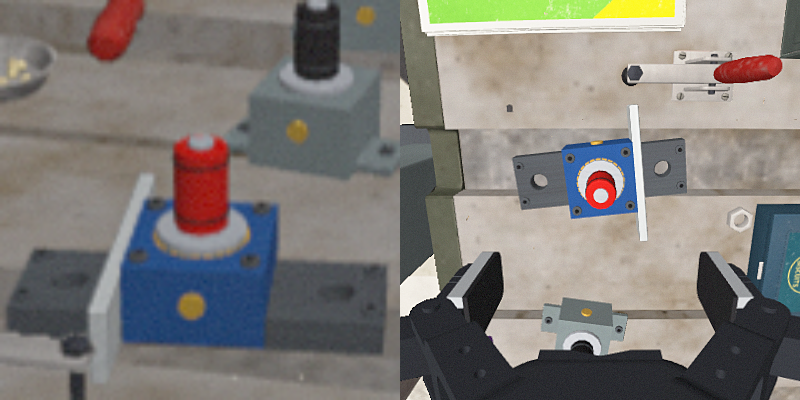

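The side half shows the pin upright with its flange flat on the slide, at about (202,233). The wrist half shows it centred in the rim with the gripper clear, and the black pin is still in its block. It did not move under a 31 N push, so it is home.

```bash
python3 -c "
from bench import bot
print(bot.finish_job())"
```

```text
the job is handed in; nothing more can be done
None
```

The red pin is pushed fully home in the blue slide with its flange flat, and it is released; the black pin was left in its block, and the job is handed in (the hand-in call returned no verdict).

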